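# Hang the electric screwdriver on the tool balancer

### The job

Hang the electric screwdriver on the tool balancer: take the red grip, pull the empty hook down level with the wire bail of the screwdriver standing in its holster, and swing the hook in under the bail. Then ease the hook up, slower than 10 cm a second all the way, and let go only at the height where the balancer carries the tool by itself, so that it neither jumps up nor sinks and the tool hangs still, well clear of its seat. Do not push hard on the tool with the hook, and leave the other things on the bench alone.

Things in the scene. Friction and masses are not known exactly. Their poses are not given: they have to be found in the camera images.
- stand: The tool balancer's fixed steel foot plate, 150 x 150 x 12 mm; origin at the centre of its underside, yaw within 0.08 rad of the world's. On it stands a square 40 mm aluminium mast, 0.54 m high with the grey spring drum on its head, that turns about its upright axis. A grey carriage slides up and down the mast and carries a level arm with the hook and the grip.
- mast_foot (a point): Point on the mast's upright turning axis, 12 mm above the bench. Hook and grip are rigid with the arm: they move only up and down and on level circles about this axis. The arm is 24 mm high, its centre line 62 mm above the hook throat.
- swing (a joint): Turn of mast and arm about the mast axis, rad, growing anticlockwise seen from above. At 0 the arm points along the foot plate's -y (to the robot's right); growing values carry the hook to +x, away from the robot. Range -0.6 to 0.7. Light friction (about 0.2 N at the grip); it stays where it is left.
- lift (a joint): How far the hook is pulled down, m: 0 fully up (the start), 0.165 at the bottom stop. A spring pulls the empty hook up with about 2.7 N at 0 and 65 N more per metre pulled down (about 12 N at 0.147); friction about 0.15 N. Let go empty, it flies up. With the tool on, it rests where this pull equals the tool's weight, always between 0 and 0.1.
- hook_throat (a point): Where the centre of the bail bar lies in the hook once hung; 280 mm from the mast axis, 335 mm above the bench when fully up. Its x axis is the direction in which the hook's mouth faces (the anticlockwise swing, away from the robot), y runs back along the arm to the mast, z up.
- hook: Steel J hook of 7 mm wire, upright, in the plane at right angles to the arm. Origin and axes as hook_throat. From there the hook's underside is 9.5 mm below, the top of its upturned tip 13.5 mm above, the tip's front 15.5 mm ahead (+x) and the face of its shank 7.5 mm behind; the underside of the arm's end block is 47 mm above.
- grip (a point): Centre of the red pull grip at the outer end of the arm, at the throat's height: a level bar along the arm, 16 mm wide, 20 mm high, 55 mm long, 375 mm from the mast axis (95 mm beyond the hook); nothing stands above it or within 25 mm of its sides. Its y axis runs along the bar towards the mast. Take it from above across its width.
- bail (a point): Middle of the top bar of the fixed upright wire loop on the screwdriver's head: 5 mm wire, bar along this point's y (flat for 26 mm), loop 40 mm wide, passed through along x. The bar's centre is 34 mm above the tool's flat top, so 31.5 mm is free below it. It starts anticlockwise of the hook, within 12 mm of the hook's circle, its opening facing the swing to within 0.35 rad.
- driver: Electric assembly screwdriver, upright, bit down: blue and black body 36 mm across and 118 mm long, dark nose 24 mm across below it, 194 mm long over bail and bit. Origin at the bit tip, z up; the bail bar is 192 mm above the origin. Its weight is not known beforehand: 0.36 to 0.91 kg. It stands loosely in the holster, its shoulder (40 mm above the tip) on the rim, and leans a little if pushed.
- holster: Black holster cup on a round 92 mm steel foot, fixed to the bench; origin at the centre of its underside, rim 52 mm above the bench, cup 44 mm across outside. With the tool seated, the bit's tip is 12 mm above the origin and the bail bar's centre 204 mm above it.
- meter: Yellow multimeter, 150 x 80 x 36 mm, loose on the bench (leave alone).
- case: Open aluminium instrument case, 120 x 200 x 50 mm, loose on the bench (leave alone).
- spool_a: Spool of solder wire, 52 mm across, 44 mm high (leave alone).
- spool_b: Spool of copper wire, 52 mm across, 44 mm high (leave alone).
- bits: Clear plastic tray of small parts, 100 x 150 x 26 mm (leave alone).
- can: Green can, 66 mm across, 110 mm high (leave alone).
- turnscrew: Hand screwdriver with orange handle lying on the bench (leave alone).

How it is judged (in metres and radians):
On the way, in this order (a step that is already met when the one before it is completed fails the run):
1. the empty hook is pulled down below the bail bar while the screwdriver still stands in its holster (z of bail in the frame of hook_throat above 0.008 m and z of driver in the frame of holster below 0.02 m), for 0.1 s.
2. the bail bar lies in the hook's throat and the hook carries the tool, lifted off its seat (distance between bail and hook_throat below 0.018 m and contact force between hook and driver above 2 N and z of driver in the frame of holster above 0.017 m), for 0.2 s.
At the end, for the whole second after the job is handed in: The screwdriver hangs on the balancer hook: bail bar within 18 mm of the throat point, hook carrying more than 2 N, tool at least 25 mm above its seat, within 0.2 rad of upright, hook moving slower than 3 cm/s and tool slower than 6 cm/s, nothing held (distance between bail and hook_throat below 0.018 m and contact force between hook and driver above 2 N and z of driver in the frame of holster above 0.037 m and angle between driver's own z axis and vertical below 0.2 rad and velocity of joint lift between -0.03 and 0.03 m/s and linear speed of driver below 0.06 m/s); the robot touches nothing.
It fails at once if the hook rises at 10 cm/s or more (let fly, or the loaded hook jumps) (velocity of joint lift below -0.105 m/s).
It fails at once if the loaded hook sinks at 10 cm/s or more (the tool is let drop) (velocity of joint lift above 0.105 m/s and z of driver in the frame of holster above 0.017 m).
It fails at once if the hook pushes on the screwdriver with more than 20 N (contact force between hook and driver above 20 N).
It fails at once if the screwdriver is tipped over (angle between driver's own z axis and vertical above 0.5 rad).
It fails at once if another thing on the bench is moved by more than 3 cm (distance of any of meter, case, spool_a, spool_b, bits, can, turnscrew from where it was at the start of the episode above 0.03 m).
It also fails if it takes over 54 s, if anything falls off the work surface, if the arm or the gripper's body presses on something with over 40 N, if the wrist force passes 120 N, or if a joint passes its speed limit or range.

### The arm

A 6-joint arm with a two-finger parallel gripper is mounted at the origin on the work surface. World frame = base frame: x ahead of the robot, y to its left, z up, the work surface at z = 0. Lengths are in mm, angles in rad, forces in N, time in s.
With the tool pointing down it reaches from about 300 to 775 mm from the base axis. Payload 14.6 kg.
Tool frame: the origin (TCP) lies at the very end of the fingers, on their centre line; the grasp point (between the pads) lies 19 mm behind it; z points along the fingers, y is the line along which they close (so a half turn about z gives the same grasp; the last joint's range is limited). The gripper opens to 94 mm and grips with 3 to 60 N. Pads are 16 mm wide; open, the fingers measure 119 mm over their backs; the gripper's body (75 mm by 177 mm) begins 78 mm behind the grasp point.
Start: joints at [1.116, 0.3, 1.521, -0, 1.321, -0.067], TCP at [207.981, 509.15, 205.446] pointing down, gripper open.
Joint ranges: [-3.03, 3.03], [-0.79, 2.21], [0.23, 2.52], [-1.04, 4.18], [0, 3.07], [-2.55, 2.55]. Speed limits (rad/s): [2.22, 2.22, 2.57, 3.14, 3.14, 3.14].

### API

Orientations are given as [roll, pitch, yaw] about the fixed x, y, z axes, in that order (R = Rz(yaw) Ry(pitch) Rx(roll)).
In Python, from cell import manip, optics gives the robot as it stands.
- The arm moves only by the shell command python3 -m crank 'ROWS' [FORCE]. ROWS is JSON, a list of rows, each a list of 7 numbers: the opening in per cent of the stroke, from 0 (shut) to 100 (fully open), then the shift along the tool's x, y, z in mm, then the turn, a rotation vector about the tool's x, y, z in rad. A call has 1 to 10 rows; each row is the pose to reach, as a shift and turn from the pose commanded when the call began, along the tool's axes at that moment; what a row does not reach only later rows make up. A row lasts 1/10 s, in which the tool goes at most 50 mm and 8.59 degrees, less where a joint would pass 70% of its speed; a pose out of reach is approached as far as the arm can. A call with a gripper value outside its range is refused whole. The fingers move at their own pace and stop on an object; FORCE is the grip in N (left out, the last holds). Time passes only in rows, so rows that repeat a pose let the fingers close. It gives the time, the measured TCP pose, the force, the opening and the grip force at its end, in the units of the state.
- manip.read_state(): the state, without advancing time (a new reading comes with each control period).
- optics.camera(name): name is "side" or "top" or "wrist"; returns (picture, depth): 400x640x3 uint8, red, green, blue; 400x640 float32, mm along the optical axis (not along the pixel's ray), 0 where there is no reading.
- optics.calibration(name): a dict with "camera_matrix" (3x3 intrinsics, pixels), "R" (3x3) and "t" (3): a world point X has camera coordinates R X + t. Camera axes: x right, y down, z forward; pixel columns grow to the right and rows downward; lengths in mm; the calibration is good to about 2 mm. A picture is of the moment at which its call begins: read the wrist's pose just before it. calibration takes no time and is no camera call; for the wrist camera it gives the pose at the moment of the call.
- manip.sign_off(): hands the job in; it is judged then, once.
The state is a dict: "clock": time; "joints": joint angles; "qd": joint speeds; "effort": joint torques, N m; "eef_pos": TCP position; "eef_rot": TCP orientation; "wrist_force": force on the tool from outside, world axes, zero at the start; "moment": the same for the moment, N m; "finger_gap": finger opening in mm; "finger_force": force on a finger pad.
Only numpy, scipy, OpenCV 4.12 (cv2) and the standard library are available. Lean on these libraries where they do the work, as an engineer would, in place of code of your own. Each camera call takes 0.05 s, during which the arm holds its last target. There are 200 camera calls.

## Working session

There is one attempt and no reset: what is moved stays moved. The work goes in short steps, Python scripts to look and compute and a shell command to move; the robot and the scene stay as the last step left them, time stands still between calls to the robot, and variables do not carry over. Pictures are saved under pics/ and viewed, at most 12 in all, crops included, and the job is handed in when it is done.

```bash
mkdir -p pics; cat > h.py <<'E'
import numpy as np, cv2
from cell import manip, optics
def shot(n):
    im,d=optics.camera(n); c=optics.calibration(n); return im,d,c
def world(d,c,u,v,z=None):
    K=np.array(c["camera_matrix"]);R=np.array(c["R"]);t=np.array(c["t"])
    r=np.stack([(u-K[0,2])/K[0,0],(v-K[1,2])/K[1,1],np.ones_like(u,float)],-1)
    return (r*d[...,None]-t)@R
def cloud(d,c):
    v,u=np.mgrid[:400,:640]; return world(d,c,u.astype(float),v.astype(float))
E
python3 - <<'E'
from h import *
print(manip.read_state())
for n in ("top","side"):
    im,d,c=shot(n); np.savez(f"{n}0.npz",im=im,d=d,**{k:np.array(c[k]) for k in("camera_matrix","R","t")})
    cv2.imwrite(f"pics/{n}0.png",im[:,:,::-1]); print(n,c)
E
```

```text
{'clock': 0.0, 'joints': array([ 1.11641074e+00,  3.00456878e-01,  1.52161815e+00,  2.03128270e-05,
        1.32069799e+00, -6.65943909e-02]), 'qd': array([ 0.00108396,  0.00058333, -0.00044546,  0.00025646, -0.00121012,
        0.00012345]), 'effort': array([-3.66974018e-05, -5.31809521e+01, -3.52730370e+01,  7.07636168e-02,
        2.44434597e-02, -9.45700231e-05]), 'eef_pos': array([207.85228923, 508.91266862, 204.87845153]), 'eef_rot': array([-3.14041621e+00, -9.81790742e-05,  2.75379636e+00]), 'wrist_force': array([ 0.47405917, -0.70124551,  0.03915851]), 'moment': array([-0.00561479,  0.01904689,  0.01884278]), 'finger_force': 0.0, 'finger_gap': 93.63790715016319}
top {'camera_matrix': array([[483.05706679,   0.        , 312.22738238],
       [  0.        , 483.05706679, 199.26114519],
       [  0.        ,   0.        ,   1.        ]]), 'R': array([[-0.0151602 , -0.9998797 , -0.00327897],
       [-0.9900059 ,  0.01547018, -0.14017489],
       [ 0.14020875,  0.00112112, -0.99012133]]), 't': array([  26.1098174 ,  600.50565566, 1627.66499243])}
side {'camera_matrix': array([[408.91199775,   0.        , 319.3501993 ],
       [  0.        , 408.91199775, 196.75350895],
       [  0.        ,   0.        ,   1.        ]]), 'R': array([[-0.99967308, -0.02505717,  0.00508668],
       [-0.02258302,  0.77201778, -0.63519962],
       [ 0.0119893 , -0.63510683, -0.77233126]]), 't': array([ 590.70151809,  137.31290764, 1233.25114161])}
```

View pics/top0.png

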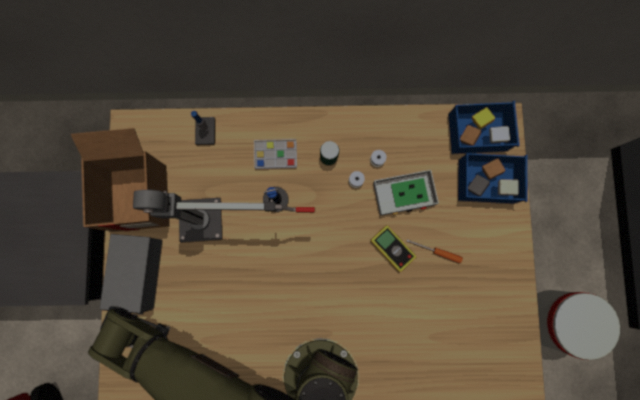

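View pics/side0.png

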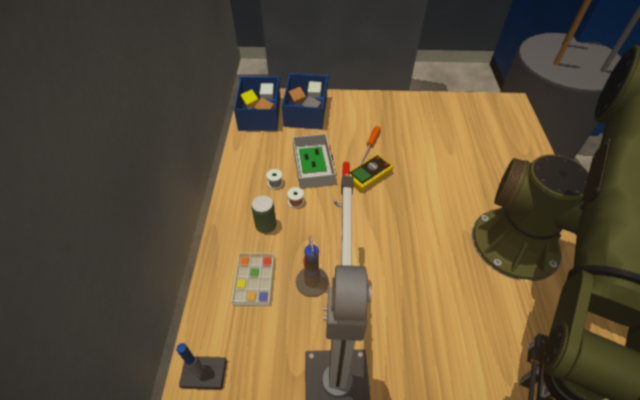

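Top view: the foot plate is at (200,220), the arm runs right to the red grip at (305,210), and the blue screwdriver is beside it at (273,196). In the side view the grip is at (346,168) and the screwdriver at (312,260).

```bash
cat > m.py <<'E'
from h import *
for n,boxes in (("top",{"red":(290,200,320,220),"blue":(262,182,290,212)}),("side",{"red":(335,155,358,182),"blue":(298,235,325,285)})):
    z=np.load(n+"0.npz"); im=z["im"]; P=cloud(z["d"],z); hsv=cv2.cvtColor(im,cv2.COLOR_RGB2HSV)
    for k,(a,b,e,f) in boxes.items():
        H=hsv[...,0].astype(int);S=hsv[...,1];V=hsv[...,2]
        m=((H<8)|(H>172)) if k=="red" else ((H>105)&(H<130))
        m=m&(S>130)&(V>40); mm=np.zeros_like(m); mm[b:f,a:e]=m[b:f,a:e]
        Q=P[mm]; print(n,k,mm.sum(),"med",np.median(Q,0).round(1),"p5",np.percentile(Q,5,0).round(1),"p95",np.percentile(Q,95,0).round(1))
z=np.load("top0.npz");P=cloud(z["d"],z)
m=np.zeros((400,640),bool);m[185:230,120:320]=1
A=P[m&(P[...,2]>375)&(P[...,2]<425)]; 
for y0 in range(0,440,40):
    s=A[(A[:,1]>y0)&(A[:,1]<y0+40)] if len(A) else A
    if len(s): print(y0,len(s),np.median(s,0).round(1))
F=P[(P[...,2]>6)&(P[...,2]<18)]; F=F[(F[:,1]>200)&(F[:,1]<520)&(F[:,0]>250)&(F[:,0]<620)]
print(cv2.minAreaRect(F[:,:2].astype(np.float32)),len(F))
for n,(a,b,e,f) in (("top",(255,175,300,220)),("side",(285,225,365,305))):
    cv2.imwrite(f"pics/{n}c.png",cv2.resize(np.load(n+"0.npz")["im"][b:f,a:e,::-1],None,fx=8 if n=="top" else 7,fy=8 if n=="top" else 7))
E
python3 m.py
```

```text
top red 94 med [530.6  37.3 345.3] p5 [524.6  14.8 341.4] p95 [536.5  60.8 350.7]
top blue 49 med [601.5 145.  171. ] p5 [592.  133.8 163.8] p95 [609.  157.6 176.5]
side red 75 med [532.   36.  345.4] p5 [525.1  17.1 343.2] p95 [536.9  54.3 347.1]
side blue 57 med [613.5 151.6 170.7] p5 [595.6 141.9 168.5] p95 [621.  163.6 173.6]
80 59 [530.8 108.8 398.2]
120 139 [531.4 138.3 412.1]
160 115 [530.8 181.  409.3]
200 105 [533.5 221.  409.9]
240 100 [534.2 259.3 409.5]
280 104 [534.9 299.1 410.3]
320 102 [535.5 338.8 410.1]
360 160 [534.  380.6 409. ]
400 29 [508.5 417.7 406.2]
((434.6590881347656, 360.40118408203125), (369.3227844238281, 318.9984130859375), 0.03910837322473526) 1694
```

```bash
cat >> h.py <<'E'
from scipy.spatial.transform import Rotation as Ro
def delta(pos,yaw):
    s=manip.read_state(); R=Ro.from_euler("xyz",s["eef_rot"]); T=Ro.from_euler("xyz",[np.pi,0,yaw])
    print("t",s["clock"],"at",s["eef_pos"].round(1),s["eef_rot"].round(3),"F",s["wrist_force"].round(1),"gap",round(s["finger_gap"],1))
    print("shift",R.inv().apply(np.array(pos)-s["eef_pos"]).round(1),"rot",(R.inv()*T).as_rotvec().round(4))
E
python3 - <<'E'
from h import *
delta([531,37,460],1.557)
E
```

```text
t 0.1 at [207.9 508.9 204.9] [-3.141 -0.     2.754] F [ 0.1 -0.  -0.2] gap 94.1
shift [-477.6 -315.  -254.8] rot [-1.0000e-03  6.0000e-04  1.1968e+00]
```

View pics/topc.png

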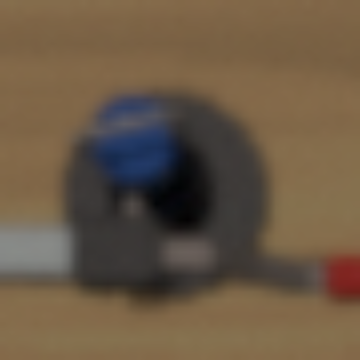

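Top crop: the bail bar shows as a pale line over the blue head, from about full-image (265.6,191.2) to (275.6,189). The hook lies below it, near (271.6,200).

```bash
python3 -m crank '[[100,0,0,-50,0,0,0],[100,0,0,-100,0,0,0],[100,0,0,-150,0,0,0],[100,0,0,-200,0,0,0],[100,0,0,-254,0,0,0.1],[100,-45,-30,-254,0,0,0.2],[100,-85,-56,-254,0,0,0.3],[100,-125,-82,-254,0,0,0.4],[100,-165,-109,-254,0,0,0.5],[100,-205,-135,-254,0,0,0.6]]'
python3 - <<'E'
from h import *
z=np.load("top0.npz")
K=z["camera_matrix"];R=z["R"];t=z["t"];C=-R.T@t
def onz(u,v,h):
    r=R.T@np.linalg.inv(K)@[u,v,1]; return C+r*(h-C[2])/r[2]
print(onz(265.6,191.2,204),onz(275.6,189,204),onz(271.9,192.5,170),"plate",onz(200,220,12),"hook",onz(271.6,200,335),onz(175,206,560))
delta([531,37,460],1.557)
E
```

```text
clock: 1.1
eef_pos: [347.3, 304.8, 459.3]
eef_rot: [-3.141, 0.0, 2.15]
wrist_force: [1.8, 1.7, 0.8]
finger_gap: 94.1
finger_force: 0.0
[605.68268158 162.10749793 204.        ] [612.16220527 130.79624722 204.        ] [606.60504311 145.31905999 170.        ] plate [537.93019238 410.98530003  12.        ] hook [559.07662123 132.1543291  335.        ] [516.47371315 342.0403162  560.        ]
t 1.1 at [347.3 304.8 459.3] [-3.141  0.     2.15 ] F [1.8 1.7 0.8] gap 94.1
shift [-324.7    7.2   -0.7] rot [-2.000e-04  1.000e-04  5.929e-01]
```

```bash
python3 -m crank '[[100,-40,1,0,0,0,0.1],[100,-80,2,0,0,0,0.2],[100,-120,3,0,0,0,0.3],[100,-160,4,0,0,0,0.4],[100,-200,5,0,0,0,0.5],[100,-240,6,0,0,0,0.59],[100,-280,7,0,0,0,0.59],[100,-324,7,0,0,0,0.593],[100,-324,7,0,0,0,0.593],[100,-324,7,0,0,0,0.593]]'
python3 - <<'E'
from h import *
delta([531,37,316],1.557)
im,d,c=shot("wrist"); cv2.imwrite("pics/w1.png",im[:,:,::-1]); np.savez("w1.npz",im=im,d=d,**{k:np.array(c[k]) for k in("camera_matrix","R","t")}); print(c)
E
```

```text
clock: 2.1
eef_pos: [531.2, 39.5, 458.8]
eef_rot: [-3.14, -0.0, 1.559]
wrist_force: [0.8, 0.4, -0.2]
finger_gap: 93.7
finger_force: 0.0
t 2.1 at [531.2  39.5 458.8] [-3.14  -0.     1.559] F [ 0.8  0.4 -0.2] gap 93.7
shift [-2.500e+00  1.000e-01  1.428e+02] rot [-0.0014 -0.0001  0.0023]
{'camera_matrix': array([[297.53632736,   0.        , 319.88201263],
       [  0.        , 297.53632736, 198.43547754],
       [  0.        ,   0.        ,   1.        ]]), 'R': array([[ 9.99954275e-01, -9.56261982e-03, -7.07858191e-05],
       [-9.20455193e-03, -9.64466011e-01,  2.64046567e-01],
       [-2.59324745e-03, -2.64033842e-01, -9.64509930e-01]]), 't': array([-530.44222881,  -52.13265929,  648.42419986])}
```

View pics/w1.png

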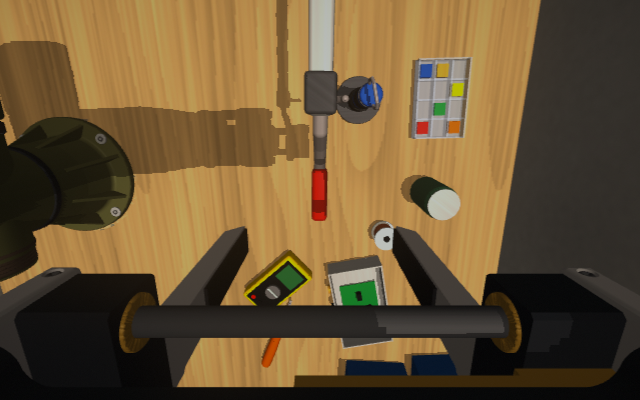

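Wrist view: the red grip spans (319,168) to (319,220), between the fingers. The driver's blue head is at (370,95) with the bail as a thin arc near (375,80)–(380,105), and the end block is at (320,92).

```bash
python3 - <<'E'
from h import *
z=np.load("w1.npz"); im=z["im"];d=z["d"];P=cloud(d,z); hsv=cv2.cvtColor(im,cv2.COLOR_RGB2HSV)
H=hsv[...,0].astype(int);S=hsv[...,1]
m=((H<8)|(H>172))&(S>130); m[:160]=0;m[225:]=0;m[:,:300]=0;m[:,340:]=0
Q=P[m]; print("grip",np.median(Q,0),cv2.minAreaRect(Q[Q[:,2]>340][:,:2].astype(np.float32)))
b=np.zeros_like(m); b[70:125,335:400]=1
Q=P[b&(P[...,2]>192)&(P[...,2]<225)]; print("bail",len(Q),np.median(Q,0),cv2.minAreaRect(Q[:,:2].astype(np.float32)))
Q=P[b&(P[...,2]>160)&(P[...,2]<180)]; print("top",len(Q),np.median(Q,0),cv2.minEnclosingCircle(Q[:,:2].astype(np.float32)))
e=P[65:120,300:340].reshape(-1,3); e=e[e[:,2]>380]; print("arm/endblock",cv2.minAreaRect(e[:,:2].astype(np.float32)),np.median(e,0))
K=z["camera_matrix"];R=z["R"];C=-R.T@z["t"]
for u,v,h in ((375,80,204),(381,105,204),(319.3,194,345)):
    r=R.T@np.linalg.inv(K)@[u,v,1]; print((C+r*(h-C[2])/r[2]).round(1))
cv2.imwrite("pics/w1c.png",cv2.resize(im[65:125,330:400,::-1],None,fx=8,fy=8,interpolation=cv2.INTER_CUBIC))
E
```

```text
grip [529.93697005  40.19216447 345.76795245] ((530.44677734375, 63.684791564941406), (104.36140441894531, 14.544483184814453), 89.07167053222656)
bail 127 [607.0945511  148.13788159 206.59359062] ((607.4058227539062, 147.94015502929688), (4.984663963317871, 44.492942810058594), 11.76037311553955)
top 431 [603.7590133  147.97031989 170.88840358] ((607.0156860351562, 147.10946655273438), 19.241416931152344)
arm/endblock ((531.93701171875, 133.04808044433594), (37.564674377441406, 23.48929786682129), 88.90556335449219) [531.77580076 133.70786943 412.74136921]
[607.4 163.9 204. ]
[617.1 131.2 204. ]
[530.3  40.  345. ]
```

View pics/w1c.png

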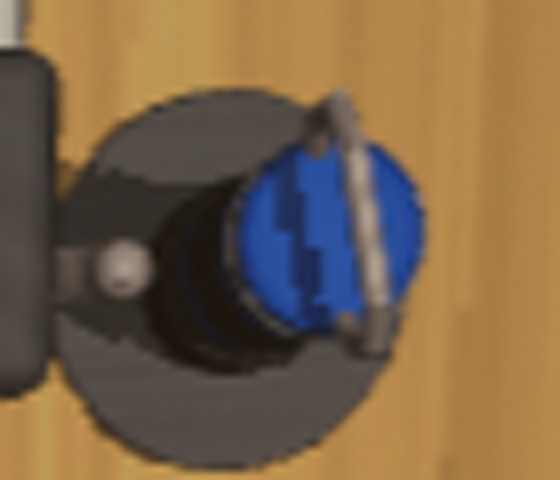

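Crop: the hook's ball tip is at (124,268) in the crop and the bail bar runs from (345,100) to (375,340) over the blue head. That puts the bail at about (608,147.5), the mast axis at about (536,413), and the swing needed at about 0.28 rad. I'll take the grip next.

```bash
python3 -m crank '[[100,0,0,25,0,0,0],[100,0,0,50,0,0,0],[100,-1,-0.5,75,0,0,0],[100,-1,-0.5,100,0,0,0],[100,-1,-0.5,120,0,0,0],[100,-1,-0.5,135,0,0,0],[100,-1,-0.5,142.5,0,0,0],[100,-1,-0.5,142.5,0,0,0],[100,-1,-0.5,142.5,0,0,0]]' 50
python3 - <<'E'
from h import *
s=[]
for i in range(6):
    optics.camera("wrist"); s.append(manip.read_state()["wrist_force"])
print(np.mean(s,0),np.std(s,0)); delta([530.5,38.5,316],1.557)
E
python3 -m crank '[[40,0,0,0,0,0,0],[20,0,0,0,0,0,0],[0,0,0,0,0,0,0],[0,0,0,0,0,0,0],[0,0,0,0,0,0,0],[0,0,0,0,0,0,0]]' 50
```

```text
clock: 3.05
eef_pos: [530.4, 39.5, 317.9]
eef_rot: [3.14, -0.0, 1.562]
wrist_force: [0.4, -0.1, -0.7]
finger_gap: 94.0
finger_force: 0.0
[-0.03367812  0.2060118   0.10218836] [0.31694268 0.63133794 0.38923564]
t 3.35 at [530.5  39.  317.3] [3.141 0.    1.561] F [-0.1 -1.  -0.2] gap 93.9
shift [-0.5  0.   1.3] rot [0.0005 0.     0.0037]
clock: 3.95
eef_pos: [530.4, 39.0, 316.9]
eef_rot: [-3.142, 0.0, 1.561]
wrist_force: [0.4, 0.0, 0.3]
finger_gap: 49.5
finger_force: 0.0
```

```bash
python3 -m crank '[[0,0,0,0,0,0,0],[0,0,0,0,0,0,0],[0,0,0,0,0,0,0],[0,0,0,0,0,0,0],[0,0,0,0,0,0,0],[0,0,0,0,0,0,0],[0,0,0,0,0,0,0]]' 50
python3 -m crank '[[0,0,0,5,0,0,0],[0,0,0,15,0,0,0],[0,0,0,25,0,0,0],[0,0,0,35,0,0,0],[0,0,0,45,0,0,0],[0,0,0,55,0,0,0],[0,0,0,65,0,0,0],[0,0,0,75,0,0,0],[0,0,0,75,0,0,0]]' 50
python3 - <<'E'
from h import *
delta([530.5,38.5,165.5],1.557)
im,d,c=shot("wrist"); P=cloud(d,c)[60:125,290:400]
M=np.array([536.3,412.9])
hsv=cv2.cvtColor(im,cv2.COLOR_RGB2HSV)
cv2.imwrite("pics/w2.png",im[:,:,::-1])
for n in("side",):
    im,d,c=shot(n);P=cloud(d,c); h=cv2.cvtColor(im,cv2.COLOR_RGB2HSV);m=((h[...,0]<8)|(h[...,0]>172))&(h[...,1]>130)&(abs(P[...,0]-530)<40)&(abs(P[...,1]-40)<60)&(P[...,2]>100);print(m.sum(),np.median(P[m],0))
E
```

```text
clock: 4.65
eef_pos: [530.5, 39.0, 317.0]
eef_rot: [3.141, -0.0, 1.561]
wrist_force: [1.4, 1.0, 0.2]
finger_gap: 15.9
finger_force: 50.0
clock: 5.55
eef_pos: [530.1, 39.0, 240.5]
eef_rot: [-3.14, -0.0, 1.561]
wrist_force: [1.2, -1.2, 7.6]
finger_gap: 15.8
finger_force: 50.0
t 5.55 at [530.1  39.  240.5] [-3.14  -0.     1.561] F [ 1.2 -1.2  7.6] gap 15.8
shift [-0.5  0.5 75. ] rot [-0.0013 -0.      0.0037]
92 [530.63091278  41.94435552 269.79512599]
```

View pics/w2.png

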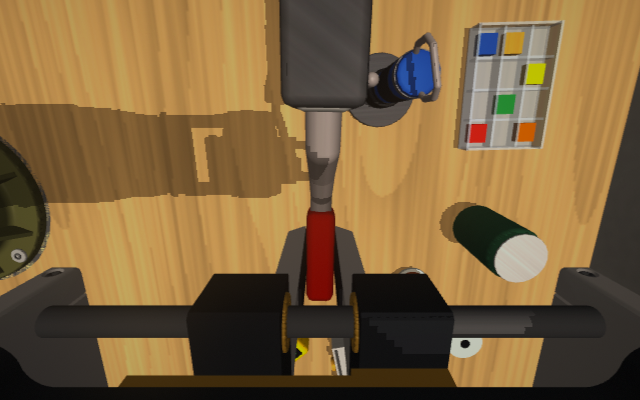

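The wrist view shows the grip held at (320,250) and the hook tip beside the tool at (373,79), with the bail at (432,65). The pull so far is as predicted, so I'll pull down to a throat height of about 183.5.

```bash
python3 -m crank '[[0,0,0,10,0,0,0],[0,0,0,20,0,0,0],[0,0,0,30,0,0,0],[0,0,0,40,0,0,0],[0,0,0,50,0,0,0],[0,0,0,60,0,0,0],[0,0,0,68,0,0,0],[0,0,0,75,0,0,0],[0,0,0,75,0,0,0],[0,0,0,75,0,0,0]]' 50
python3 - <<'E'
from h import *
M=np.array([536.3,412.9])
im,d,c=shot("side");P=cloud(d,c); h=cv2.cvtColor(im,cv2.COLOR_RGB2HSV);m=((h[...,0]<8)|(h[...,0]>172))&(h[...,1]>130)&(abs(P[...,0]-530)<40)&(abs(P[...,1]-40)<60)&(P[...,2]>100);print("griptop",m.sum(),np.median(P[m],0))
im,d,c=shot("top");np.savez("top2.npz",im=im,d=d,**{k:np.array(c[k]) for k in("camera_matrix","R","t")})
P=cloud(d,c); Q=P[(abs(P[...,0]-608)<30)&(abs(P[...,1]-147)<30)]
q=Q[(Q[:,2]>190)&(Q[:,2]<225)]; print("bail top",len(q),np.median(q,0),q[:,2].round(0)); q=Q[(Q[:,2]>150)&(Q[:,2]<182)]; print("tooltop",len(q),np.median(q,0))
s=manip.read_state(); p=s["eef_pos"][:2]; th0=np.arctan2(p[0]-M[0],M[1]-p[1]); r=np.hypot(*(p-M)); print("th0",th0,"r",r)
R=Ro.from_euler("xyz",s["eef_rot"])
for th in (.06,.12,.18,.2639):
    q=M+r*np.array([np.sin(th),-np.cos(th)]); print(th,R.inv().apply([*(q-p),0]).round(1),-(th-th0))
delta([530.5,38.5,165.5],1.557)
cv2.imwrite("pics/s2.png",cv2.resize(optics.camera("side")[0][220:320,270:390,::-1],None,fx=5,fy=5,interpolation=cv2.INTER_CUBIC))
E
```

```text
clock: 6.65
eef_pos: [530.8, 39.0, 167.3]
eef_rot: [3.14, -0.0, 1.561]
wrist_force: [0.2, 0.8, 12.9]
finger_gap: 15.4
finger_force: 50.0
griptop 87 [531.93937008  41.33765278 196.10145791]
bail top 25 [608.19584579 147.60926499 204.16787454] [210. 210. 210. 204. 202. 211. 204. 212. 208. 212. 202. 208. 209. 202.
 201. 202. 215. 201. 204. 211. 207. 198. 200. 204. 195.]
tooltop 95 [604.24194731 145.20581282 170.37634917]
th0 -0.014729531559505111 r 373.9231021748904
0.06 [ 0.9 27.9  0. ] -0.07472953155950511
0.12 [ 3.2 50.2  0.1] -0.1347295315595051
0.18 [ 6.7 72.4  0.1] -0.1947295315595051
0.2639 [ 13.9 102.9   0.2] -0.27862953155950515
t 6.75 at [530.8  39.  167.4] [ 3.14  -0.     1.561] F [ 0.1 -0.1 12.7] gap 15.5
shift [-0.5 -0.3  1.9] rot [ 0.0018 -0.      0.0038]
```

View pics/s2.png

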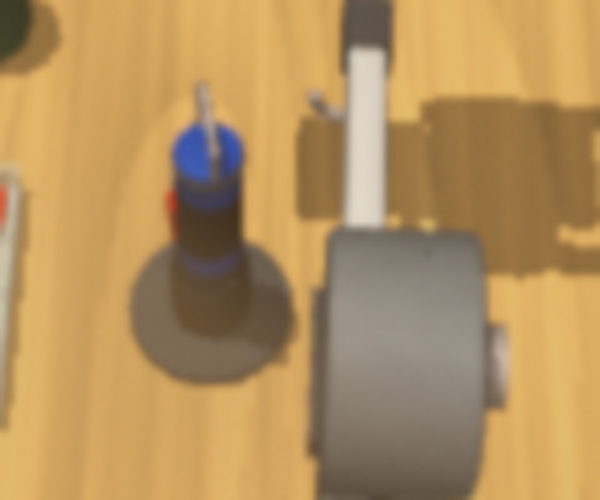

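Side crop: the tool and bail stand at (205,130) and the hook tip is at (320,103), lower and clear of it. Heights match the plan (throat about 185), so I'll go 1.5 mm deeper and swing in.

```bash
python3 -m crank '[[0,0,0,1.5,0,0,0],[0,0.2,10,1.5,0,0,-0.027],[0,0.6,20,1.5,0,0,-0.053],[0,1.1,30,1.5,0,0,-0.08],[0,2,40,1.5,0,0,-0.107],[0,3.2,50,1.5,0,0,-0.134],[0,4.6,60,1.5,0,0,-0.161],[0,5.7,66,1.5,0,0,-0.177],[0,6.7,72.4,1.5,0,0,-0.195],[0,6.7,72.4,1.5,0,0,-0.195]]' 50
python3 - <<'E'
from h import *
M=np.array([536.3,412.9])
s=manip.read_state(); p=s["eef_pos"][:2]; th0=np.arctan2(p[0]-M[0],M[1]-p[1]); r=np.hypot(*(p-M)); print("th0",th0,"r",r)
R=Ro.from_euler("xyz",s["eef_rot"])
for th in (.21,.235,.2639):
    q=M+r*np.array([np.sin(th),-np.cos(th)]); print(th,R.inv().apply([*(q-p),0]).round(1),-(th-th0))
im,d,c=shot("wrist"); cv2.imwrite("pics/w3.png",cv2.resize(im[0:200,270:510,::-1],None,fx=3,fy=3))
E
```

```text
clock: 7.8
eef_pos: [603.9, 44.5, 166.0]
eef_rot: [3.139, 0.001, 1.756]
wrist_force: [2.0, -4.6, 13.2]
finger_gap: 15.7
finger_force: 50.0
th0 0.18149872375260379 r 374.50998860642505
0.21 [ 0.1 10.7  0. ] -0.028501276247396207
0.235 [ 0.5 20.   0. ] -0.0535012762473962
0.2639 [ 1.2 30.8  0.1] -0.08240127624739624
```

View pics/w3.png

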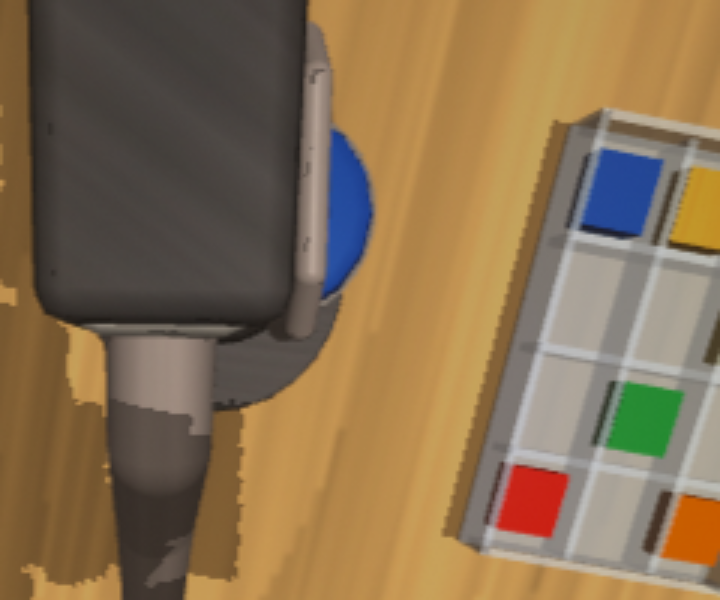

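Wrist crop: the bail bar runs from (318,60) to (305,310) in the crop, just ahead of the end block and parallel to it. I'll finish the swing slowly.

```bash
python3 -m crank '[[0,-0.5,5,0,0,0,-0.013],[0,-0.8,10,0,0,0,-0.027],[0,-0.7,14,0,0,0,-0.037],[0,-0.5,18,0,0,0,-0.048],[0,-0.3,22,0,0,0,-0.059],[0,0,26,0,0,0,-0.07],[0,0.2,30.5,0,0,0,-0.082],[0,0.2,30.5,0,0,0,-0.082],[0,0.2,30.5,0,0,0,-0.082]]' 50
python3 - <<'E'
from h import *
M=np.array([536.3,412.9])
s=manip.read_state(); p=s["eef_pos"][:2]; print("th",np.arctan2(p[0]-M[0],M[1]-p[1]),s["moment"])
im,d,c=shot("side"); cv2.imwrite("pics/s3.png",cv2.resize(im[200:320,260:380,::-1],None,fx=5,fy=5,interpolation=cv2.INTER_CUBIC))
E
```

```text
clock: 8.75
eef_pos: [633.3, 50.9, 166.1]
eef_rot: [3.14, 0.0, 1.838]
wrist_force: [0.8, -0.4, 12.0]
finger_gap: 15.6
finger_force: 50.0
th 0.26179680104971453 [-0.04583062  0.09005923 -0.25794769]
```

View pics/s3.png

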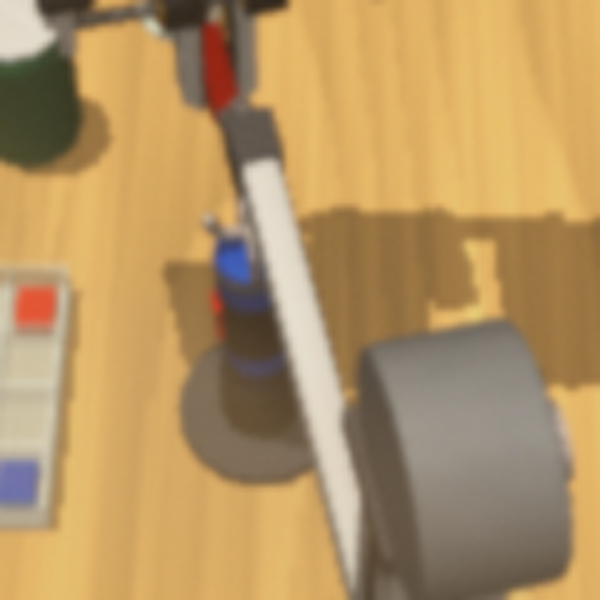

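Side crop: the hook's tip at (210,225) sticks out beyond the bail, and the tool stands upright. The hook is through the bail, so I'll ease it up slowly.

```bash
python3 -m crank '[[0,0,0,-2,0,0,0],[0,0,0,-4,0,0,0],[0,0,0,-6,0,0,0],[0,0,0,-8,0,0,0],[0,0,0,-10,0,0,0],[0,0,0,-12,0,0,0],[0,0,0,-13.5,0,0,0],[0,0,0,-15,0,0,0],[0,0,0,-16,0,0,0],[0,0,0,-17,0,0,0]]'
python3 -m crank '[[0,0,0,-1,0,0,0],[0,0,0,-2,0,0,0],[0,0,0,-3,0,0,0],[0,0,0,-4,0,0,0],[0,0,0,-5,0,0,0],[0,0,0,-6,0,0,0],[0,0,0,-7,0,0,0],[0,0,0,-8,0,0,0],[0,0,0,-9,0,0,0],[0,0,0,-10,0,0,0]]'
python3 -m crank '[[0,0,0,-1.5,0,0,0],[0,0,0,-3,0,0,0],[0,0,0,-5,0,0,0],[0,0,0,-7,0,0,0],[0,0,0,-9,0,0,0],[0,0,0,-11,0,0,0],[0,0,0,-13,0,0,0],[0,0,0,-15,0,0,0],[0,0,0,-15,0,0,0],[0,0,0,-15,0,0,0]]'
python3 - <<'E'
from h import *
s=[]
for i in range(10):
    optics.camera("wrist"); s.append(manip.read_state()["wrist_force"])
s=np.array(s);print(s.mean(0),s.std(0)); z=manip.read_state()["eef_pos"]; print(z,"lift",317-z[2],"spring",2.7+.065*(317-z[2]))
im,d,c=shot("side"); cv2.imwrite("pics/s4.png",cv2.resize(im[180:320,250:390,::-1],None,fx=4,fy=4,interpolation=cv2.INTER_CUBIC))
E
```

```text
clock: 9.8
eef_pos: [633.1, 50.9, 183.0]
eef_rot: [3.14, 0.0, 1.838]
wrist_force: [0.1, 0.7, 11.8]
finger_gap: 15.8
finger_force: 50.0
clock: 10.8
eef_pos: [632.8, 50.8, 192.0]
eef_rot: [3.142, 0.0, 1.838]
wrist_force: [0.7, -0.2, 5.0]
finger_gap: 16.1
finger_force: 50.0
clock: 11.8
eef_pos: [632.9, 50.8, 207.5]
eef_rot: [3.141, 0.0, 1.838]
wrist_force: [1.9, -0.6, 4.4]
finger_gap: 15.6
finger_force: 50.0
[ 1.24872474 -1.25402801  4.18650488] [0.53879561 0.37032903 0.3928597 ]
[632.81205967  50.78803237 207.40499089] lift 109.59500910525486 spring 9.823675591841567
```

View pics/s4.png

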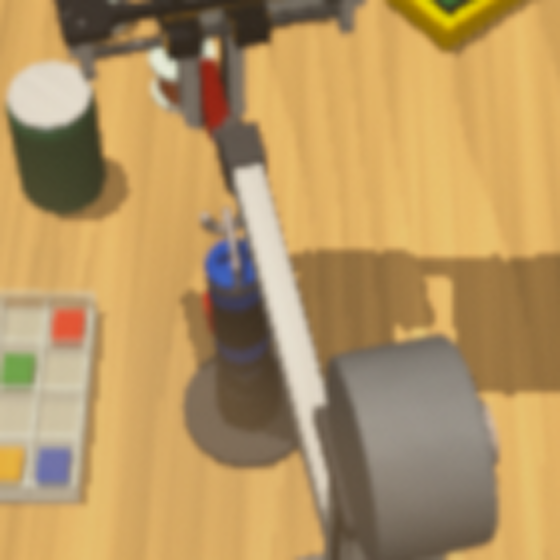

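Side crop: the tool hangs on the hook and the bail bar is in the throat. There is 4.1 N of surplus spring pull left, so about 62 mm more to rise. I'll go most of the way and measure again.

```bash
python3 -m crank '[[0,0,0,-1.5,0,0,0],[0,0,0,-4,0,0,0],[0,0,0,-7,0,0,0],[0,0,0,-10,0,0,0],[0,0,0,-13,0,0,0],[0,0,0,-16,0,0,0],[0,0,0,-19,0,0,0],[0,0,0,-22,0,0,0],[0,0,0,-25,0,0,0],[0,0,0,-28,0,0,0]]'
python3 -m crank '[[0,0,0,-3,0,0,0],[0,0,0,-6,0,0,0],[0,0,0,-9,0,0,0],[0,0,0,-12,0,0,0],[0,0,0,-15,0,0,0],[0,0,0,-18,0,0,0],[0,0,0,-21,0,0,0],[0,0,0,-24,0,0,0],[0,0,0,-27,0,0,0],[0,0,0,-29,0,0,0]]'
cat > f.py <<'E'
from h import *
s=[]
for i in range(24):
    optics.camera("wrist"); s.append(manip.read_state()["wrist_force"])
s=np.array(s)[4:];print(s.mean(0),s.std(0)/20**.5); z=manip.read_state()["eef_pos"]; print(z,"lift",317-z[2])
E
python3 f.py
```

```text
clock: 13.35
eef_pos: [632.8, 50.8, 235.6]
eef_rot: [-3.141, -0.0, 1.838]
wrist_force: [1.5, -2.0, 1.8]
finger_gap: 15.3
finger_force: 50.0
clock: 14.35
eef_pos: [632.8, 50.8, 264.7]
eef_rot: [3.142, 0.0, 1.838]
wrist_force: [1.2, -2.0, 0.3]
finger_gap: 15.4
finger_force: 50.0
[ 1.55976293 -2.33470757  0.34967859] [0.08502621 0.09210479 0.10549808]
[632.81759451  50.78006551 264.45597153] lift 52.544028474678726
```

```bash
python3 -m crank '[[0,-0.3,0,-1.5,0,0,0],[0,-0.7,0,-3,0,0,0],[0,-0.7,0,-4.5,0,0,0],[0,-0.7,0,-5,0,0,0],[0,-0.7,0,-5,0,0,0]]'
python3 f.py
python3 -m crank '[[0,0,0,0,0,0,0],[0,0,0,0,0,0,0],[0,0,0,0,0,0,0],[0,0,0,0,0,0,0]]' 3
python3 f.py
```

```text
clock: 16.05
eef_pos: [632.9, 50.8, 269.6]
eef_rot: [3.141, -0.001, 1.838]
wrist_force: [0.2, 5.2, 0.8]
finger_gap: 15.6
finger_force: 50.0
[-0.29399564  5.44620048  0.35119039] [0.10987132 0.1102094  0.07864507]
[632.94393553  50.74649503 269.47693934] lift 47.52306066365793
clock: 17.65
eef_pos: [633.0, 50.2, 269.5]
eef_rot: [-3.142, -0.0, 1.838]
wrist_force: [-1.0, 4.7, 0.1]
finger_gap: 16.2
finger_force: 3.0
[-1.02529011  4.50669485  0.37249431] [0.07304712 0.12426862 0.10654249]
[633.00802501  50.12827064 269.43812427] lift 47.561875725497146
```

```bash
python3 -m crank '[[0,0.2,0,0,0,0,0],[0,0.4,0,0,0,0,0],[0,0.4,0,0,0,0,0]]' 3
python3 f.py;python3 -m crank '[[0,0,0,-1,0,0,0],[0,0,0,-2,0,0,0],[0,0,0,-3,0,0,0],[0,0,0,-3,0,0,0]]' 3
python3 f.py
```

```text
clock: 19.15
eef_pos: [633.0, 50.2, 269.5]
eef_rot: [3.141, 0.001, 1.837]
wrist_force: [0.3, 0.5, 0.2]
finger_gap: 16.1
finger_force: 3.0
[ 1.06914343 -3.1779531   0.44547701] [0.10886023 0.30318144 0.12372217]
[632.90965588  50.48268701 269.45742453] lift 47.54257546935008
clock: 20.75
eef_pos: [632.9, 50.5, 272.6]
eef_rot: [3.141, 0.0, 1.838]
wrist_force: [1.8, -3.7, -0.1]
finger_gap: 15.9
finger_force: 3.0
[ 1.28765774 -4.29770469  0.10671003] [0.10374877 0.11620569 0.09630545]
[632.88483112  50.56240903 272.4310152 ] lift 44.56898479967134
```

```bash
python3 -m crank '[[0,-0.1,0,0,0,0,0],[0,-0.2,0,0,0,0,0],[0,-0.2,0,0,0,0,0],[22,-0.2,0,0,0,0,0],[30,-0.2,0,0,0,0,0],[40,-0.2,0,0,0,0,0],[55,-0.2,0,0,0,0,0],[55,-0.2,0,0,0,0,0],[55,-0.2,0,0,0,0,0],[55,-0.2,0,0,0,0,0]]' 3
python3 - <<'E'
from h import *
s=manip.read_state();print(s["finger_gap"],s["wrist_force"])
im,d,c=shot("side");P=cloud(d,c); h=cv2.cvtColor(im,cv2.COLOR_RGB2HSV);m=((h[...,0]<8)|(h[...,0]>172))&(h[...,1]>130)&(abs(P[...,0]-633)<30)&(abs(P[...,1]-50)<50)&(P[...,2]>150);print("griptop",m.sum(),np.median(P[m],0))
E
```

```text
clock: 22.95
eef_pos: [632.9, 50.3, 272.5]
eef_rot: [-3.142, -0.0, 1.838]
wrist_force: [0.8, -0.2, -0.3]
finger_gap: 51.3
finger_force: 0.0
51.29874865576738 [ 0.77219439 -0.21579725 -0.28890472]
griptop 97 [633.55504818  53.86034481 300.8311151 ]
```

```bash
python3 -m crank '[[55,0,0,-10,0,0,0],[55,0,0,-25,0,0,0],[55,0,0,-45,0,0,0],[55,0,0,-65,0,0,0],[55,0,0,-85,0,0,0],[55,0,0,-105,0,0,0],[55,0,0,-120,0,0,0],[55,0,0,-120,0,0,0],[55,0,0,-120,0,0,0],[55,0,0,-120,0,0,0]]'
python3 -m crank '[[55,0,0,0,0,0,0],[55,0,0,0,0,0,0],[55,0,0,0,0,0,0],[55,0,0,0,0,0,0],[55,0,0,0,0,0,0],[55,0,0,0,0,0,0],[55,0,0,0,0,0,0],[55,0,0,0,0,0,0],[55,0,0,0,0,0,0],[55,0,0,0,0,0,0]]'
python3 - <<'E'
from h import *
for k in range(2):
    im,d,c=shot("side");P=cloud(d,c); h=cv2.cvtColor(im,cv2.COLOR_RGB2HSV);m=((h[...,0]<8)|(h[...,0]>172))&(h[...,1]>130)&(abs(P[...,0]-633)<30)&(abs(P[...,1]-50)<50)&(P[...,2]>150);print("griptop",m.sum(),np.median(P[m],0))
    if not k: [optics.camera("top") for _ in range(10)]
cv2.imwrite("pics/s5.png",cv2.resize(im[150:320,240:410,::-1],None,fx=3.5,fy=3.5,interpolation=cv2.INTER_CUBIC))
E
```

```text
clock: 24.0
eef_pos: [632.8, 50.3, 391.5]
eef_rot: [-3.14, -0.0, 1.838]
wrist_force: [-0.1, -0.0, 0.1]
finger_gap: 51.9
finger_force: 0.0
clock: 25.0
eef_pos: [633.0, 50.4, 392.5]
eef_rot: [3.142, 0.0, 1.838]
wrist_force: [0.2, 0.5, 0.8]
finger_gap: 51.6
finger_force: 0.0
griptop 96 [633.76878345  51.95603971 300.60145553]
griptop 98 [633.65918289  53.05124797 300.8400067 ]
```

View pics/s5.png

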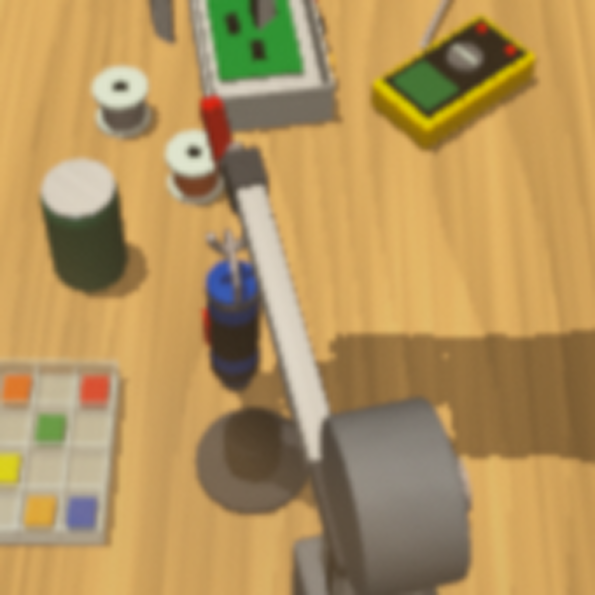

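The picture shows the tool hanging still from the hook, bail at (232,245), well clear of the holster at (250,460). The grip height is steady and the gripper is clear.

```bash
python3 -c "
from cell import manip; print(manip.sign_off())"
```

```text
the job is handed in; nothing more can be done
None
```

The screwdriver hangs still on the balancer hook, about 85 mm above its seat by my measurement, with the gripper clear, and I handed the job in at about 26 s; no verdict came back.

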